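# Lock the lever pin of the bench press with its spring cotter

### The arm

A 6-joint arm with a two-finger parallel gripper is mounted at the origin on the work surface. World frame = base frame: x ahead of the robot, y to its left, z up, the work surface at z = 0. Lengths are in m, angles in rad, forces in N, time in s.
With the tool pointing down it reaches from about 0.3 to 0.875 m from the base axis. Payload 6.4 kg.
Tool frame: the origin (TCP) lies between the finger pads; the fingertips stand 11 mm ahead of it and the grasp point (between the pads) lies 8 mm behind it; z points along the fingers, y is the line along which they close (so a half turn about z gives the same grasp; the last joint's range is limited). The gripper opens to 88 mm and grips with 3 to 60 N. Pads are 18 mm wide; open, the fingers measure 123 mm over their backs; the gripper's body (75 mm by 187 mm) begins 45 mm behind the grasp point.
Start: joints at [-1.415, 0.181, 1.607, -0, 1.354, -0.206], TCP at [0.204, -0.538, 0.25] pointing down, gripper open.
Joint ranges: [-2.99, 2.99], [-0.89, 2.07], [0.3, 2.58], [-1.14, 4.28], [0, 2.63], [-3.12, 3.12]. Speed limits (rad/s): [2.57, 2.57, 3.01, 3.14, 3.14, 3.14].

### API

Orientations are given as a 3x3 rotation matrix whose columns are the frame's x, y, z axes.
In Python, from workcell import * gives the robot as it stands.
- The arm moves only by the tool servo_tool, never from a script. Its argument "targets" is a list of rows, each a list of 6 numbers: the shift along the tool's x, y, z in mm, then the turn, a rotation vector about the tool's x, y, z in degrees. A call has 1 to 20 rows; each row shifts and turns the commanded pose from where the row before left it, along the tool's axes as they then stand; what a row does not reach is not made up. A row lasts 1/8 s, in which the tool goes at most 62.5 mm and 10.7 degrees, less where a joint would pass 70% of its speed; a pose out of reach is approached as far as the arm can. A call is refused whole if a number of a shift passes 62.5 or a number of a turn 10.7, either way. A call with a gripper value outside its range is refused whole. "jaw" is the finger opening in mm, from 0 to 88.1, set as the call begins (left out, the last holds). The fingers move at their own pace and stop on an object; "newtons" is the grip in N (left out, the last holds). Time passes only in rows, so rows that do not move let the fingers close. It gives the time, the measured TCP pose, the force, the opening and the grip force at its end, in the units of the state.
- get_obs(): the state, without advancing time (a new reading comes with each control period).
- read_camera(name): name is "scene" or "top" or "wrist"; returns the picture (384x512x3 uint8, red, green, blue); there is no depth.
- camera_model(name): a dict with "K" (3x3 intrinsics, pixels), "R" (3x3) and "t" (3): a world point X has camera coordinates R X + t; the wrist camera has in their place "T_tool_cam" (4x4, takes a point from camera to tool coordinates, whose origin is the TCP and whose axes are the flange's). Camera axes: x right, y down, z forward; pixel columns grow to the right and rows downward; lengths in m; the calibration is good to about 2 mm. A picture is of the moment at which its call begins: read the wrist's pose just before it. camera_model takes no time and is no camera call.
- job_done(): hands the job in; it is judged then, once.
The state is a dict: "clock": time; "joint_positions": joint angles; "joint_vel": joint speeds; "tau": joint torques, N m; "position": TCP position; "ee_rot": TCP orientation; "contact_force": force on the tool from outside, world axes, zero at the start; "torque": the same for the moment, N m; "gripper_width": finger opening in m; "grasp_force": force on a finger pad.
Only numpy, scipy, OpenCV 4.12 (cv2) and the standard library are available. Lean on these libraries where they do the work, as an engineer would, in place of code of your own. Each camera call takes 0.05 s, during which the arm holds its last target. There are 200 camera calls.

### The job

Push the brass pin of the blue bench press gently home until its head rests against the lug. Then take the spring cotter by its red grip from the wooden block and push its straight leg down through the pin's cross hole, square across the pin, until the bow has snapped over the pin; the pin lies rolled, so feel for the leaning hole, turn it upright with the tip of the leg, and use no great force. Let go, leaving the cotter upright and the pin home, and leave the jar, screwdriver and tub where they are.

Things in the scene. Friction and masses are not known exactly. Their poses are not given: they have to be found in the camera images.
- press: Fixed blue hand-lever press; origin on the bench. Base x -60..130, |y|<65, 12 mm high. Lugs 44 mm wide (x) at |y| 11..25 mm, 97 mm high, lever boss between. Brass pin, 22 mm thick, through them along y, axis 75 mm up: head at -y, cross hole at +y. Lever and die block: x to 118 mm, |y|<22, under 115 mm high.
- hole (a point): Centre of the pin's cross hole once the pin is home: on the pin's axis, 20 mm outside the lug; axes as the press's (y along the pin, z up). Pin top 11 mm above it, pin end 12 mm beyond. Hole 7.4 mm wide, right through, mouth flared to 8.8 mm. The pin is rolled about its axis, its hole leaning to +x by an unknown 0.45 to 0.75 rad (mouth 5 to 7.5 mm off); this point does not show it.
- pin (a joint): How far the pin stands out towards the press's -y (m): 0 home, head on the lug (hard stop); starts 0.026 to 0.040, hole hidden. Head 34 mm wide, 8 thick; its outer face is 78 mm plus this from point hole along -y. Slides with 5 N friction. It also turns about its axis at 0.06 N m (about 6 N sideways on the hole's mouth) and stays: a leg tip dropped into the mouth, moved sideways, turns it upright.
- clip: Spring cotter, legs down. Red grip 26 (x) x 16 (y) x 34 mm (z), origin at the centre of its underside, z up. Straight leg 6 mm thick, blunt tip, 48 mm down along -z. Sprung bow on its +x side, in the x-z plane. Starts hanging in the stand's slot, grip resting on the top. Seated: origin about 11 mm above the pin's axis, grip on the pin; the bow may be on either side of the pin.
- leg_tip (a point): Lower end of the cotter's straight leg, 48 mm below the clip's origin.
- bow (a joint): Spread of the cotter's sprung bow (rad): 0 relaxed, 0.15 to 0.2 passing the pin; 1.5 N m/rad. 5 mm wire: bulges to x = 17 mm, narrows to 6 mm from the leg's axis 21 mm below the clip's origin, flares to its tip 35 mm below. The leg is 12 mm in the hole before the bow meets the pin. Pushing it over takes about 5 to 12 N, less once snapped; then the grip meets the pin hard.
- stand: Fixed wooden block 90 (x) x 64 (y) x 65 mm high, origin under its centre; the cotter hangs in its slot, 32 mm (x) by 10.5 mm (y).
- jar: Amber jar with white cap, 56 mm across, 75 mm high, origin under its centre; to be left alone.
- screwdriver: Loose screwdriver lying on the bench, about 200 mm long; to be left alone.
- tub: White plastic tub 130 x 100 x 50 mm, origin under its centre; to be left alone.
Things that resemble listed ones, but are neither listed nor needed, are in the scene too. Leave any turquoise look-alike of the press alone.

How it is judged:
By the outcome, as a careful person would: the job done as asked, in the order asked, and still so for the second after the job is handed in, with the robot touching nothing.
It also fails if it takes over 72 s, if anything falls off the work surface, if the arm or the gripper's body presses on something with over 40 N, if the wrist force passes 120 N, or if a joint passes its speed limit or range.

## Working session

There is one attempt and no reset: what is moved stays moved. The work goes in short steps, Python scripts to look and compute and a tool call to move; the robot and the scene stay as the last step left them, time stands still between calls to the robot, and variables do not carry over. Pictures are saved under pics/ and viewed, at most 10 in all, crops included, and the job is handed in when it is done.

Besides the shell and the picture viewer there is one more tool, called after "Call:" in YAML: its name, and indented under it one key for each argument. servo_tool: Moves the arm, as the interface text tells. Its arguments: {"type":"object","properties":{"targets":{"type":"array"},"jaw":{"type":"number"},"newtons":{"type":"number"}},"required":["targets"]}

```bash
mkdir -p pics; ls
python3 - <<'E'
from workcell import *
import cv2,numpy as np
for n in ("scene","top"):
    im=read_camera(n); cv2.imwrite(f"pics/{n}0.png",cv2.cvtColor(im,cv2.COLOR_RGB2BGR))
    c=camera_model(n); print(n,{k:np.round(v,4).tolist() for k,v in c.items()})
print({k:np.round(v,4).tolist() for k,v in camera_model("wrist").items()})
o=get_obs();print({k:np.round(v,4).tolist() for k,v in o.items()})
E
```

```text
pics
scene {'K': [[434.6463, 0.0, 253.6352], [0.0, 434.6463, 195.7146], [0.0, 0.0, 1.0]], 'R': [[-0.7885, 0.6148, -0.0137], [0.5309, 0.6693, -0.5198], [-0.3104, -0.4172, -0.8542]], 't': [0.4569, -0.2556, 1.7272]}
top {'K': [[488.4837, 0.0, 249.5292], [0.0, 488.4837, 194.964], [0.0, 0.0, 1.0]], 'R': [[0.0146, -0.9999, -0.0007], [-0.9856, -0.0143, -0.1683], [0.1683, 0.0031, -0.9857]], 't': [-0.0289, 0.5561, 1.835]}
{'K': [[272.2508, 0.0, 251.4989], [0.0, 272.2508, 189.0225], [0.0, 0.0, 1.0]], 'T_tool_cam': [[-0.0005, -0.9622, -0.2725, 0.0704], [1.0, -0.0006, 0.0003, 0.0011], [-0.0005, -0.2725, 0.9622, -0.1353], [0.0, 0.0, 0.0, 1.0]]}
{'clock': 0.1, 'joint_positions': [-1.4153, 0.1815, 1.6078, -0.0, 1.3538, -0.2063], 'joint_vel': [0.0006, -0.0024, -0.0019, -0.0015, 0.0002, 0.0008], 'tau': [0.0011, -43.4818, -34.2695, 0.0704, 0.034, -0.0], 'position': [0.2035, -0.5373, 0.2489], 'ee_rot': [[0.9353, 0.3539, -0.0002], [0.3539, -0.9353, 0.0015], [0.0003, -0.0015, -1.0]], 'contact_force': [0.049, -0.0418, 0.0928], 'torque': [0.0114, 0.021, -0.0216], 'grasp_force': 0.0, 'gripper_width': 0.0881}
```

View pics/scene0.png

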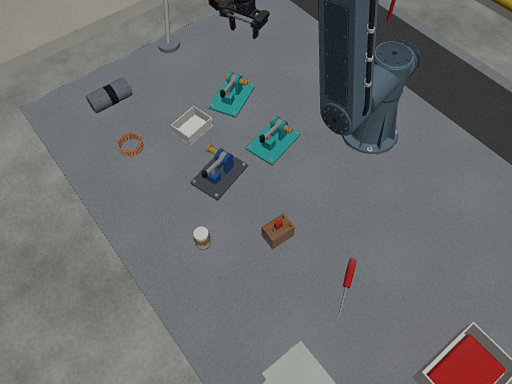

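View pics/top0.png

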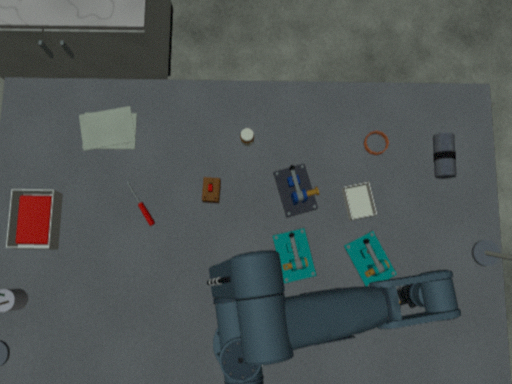

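The press (blue) is near top (296,190), scene (220,175), with the brass head towards world −y. The stand is near top (211,190). I'll zoom in for corner measurements.

```bash
cat > h.py <<'E'
from workcell import *
import cv2,numpy as np
def ray(name,uv,z,pose=None):
    c=camera_model(name); d=np.linalg.inv(c["K"])@np.array([uv[0],uv[1],1.])
    if name=="wrist":
        p,R=pose; T=np.array(c["T_tool_cam"]); o=p+R@T[:3,3]; d=R@T[:3,:3]@d
    else:
        R=np.array(c["R"]); o=-R.T@c["t"]; d=R.T@d
    return o+d*(z-o[2])/d[2]
def proj(name,X,pose=None):
    c=camera_model(name); X=np.atleast_2d(X)
    if name=="wrist":
        p,R=pose; T=np.array(c["T_tool_cam"]); Y=((X-p)@R-T[:3,3])@T[:3,:3]
    else: Y=X@np.array(c["R"]).T+c["t"]
    Y=Y@np.array(c["K"]).T; return Y[:,:2]/Y[:,2:]
def pose():
    o=get_obs(); return np.array(o["position"]),np.array(o["ee_rot"])
def save(im,f): cv2.imwrite(f,cv2.cvtColor(im,cv2.COLOR_RGB2BGR))
E
python3 - <<'E'
from h import *
t=cv2.cvtColor(cv2.imread("pics/top0.png"),cv2.COLOR_BGR2RGB);s=cv2.cvtColor(cv2.imread("pics/scene0.png"),cv2.COLOR_BGR2RGB)
def cr(im,u,v,f): 
    w,h=400//f,300//f
    return cv2.resize(im[v:v+h,u:u+w],(400,300),interpolation=cv2.INTER_CUBIC)
m=np.vstack([np.hstack([cr(t,262,155,5),cr(t,190,165,8)]),np.hstack([cr(s,180,135,5),cr(s,255,205,8)])])
save(m,"pics/crop0.png")
for n,uv,z in(("top",(296,190),.012),("top",(211,190),.065),("top",(247,135),.075),("scene",(278,226),.08)): print(n,uv,ray(n,uv,z).round(3))
E
```

```text
top (296, 190) [ 0.585 -0.203  0.012]
top (211, 190) [0.571 0.127 0.065]
top (247, 135) [ 0.787 -0.008  0.075]
scene (278, 226) [0.58  0.132 0.08 ]
```

View pics/crop0.png

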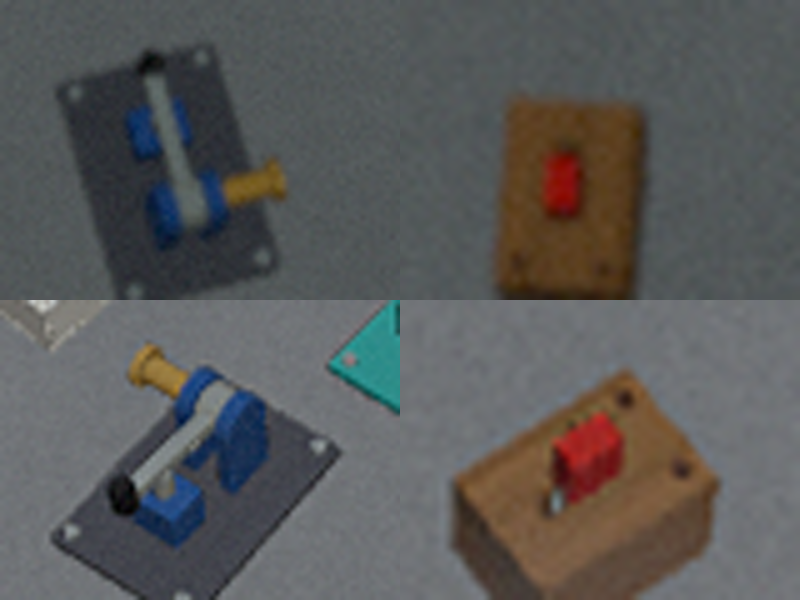

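The crop shows the press's pin head pointing to −y (image right), and the cotter's bow wire on the +x side of the red grip. The base corners in the top image are about (273,173), (304,164), (318,209). I'll move the wrist camera over the press.

Call:
servo_tool:
  targets:
    - [46, -15, 0, 0, 0, 0]
    - [46, -15, 0, 0, 0, 0]
    - [46, -15, 0, 0, 0, 0]
    - [46, -15, 0, 0, 0, 0]
    - [46, -15, 0, 0, 0, 0]
    - [46, -15, 0, 0, 0, 0]
    - [46, -15, 0, 0, 0, 0]
    - [46, -15, 0, 0, 0, 0]
    - [46, -15, 0, 0, 0, 0]
    - [46, -15, 0, 0, 0, 0]
    - [0, 0, 0, 0, 0, 0]
    - [0, 0, 0, 0, 0, 0]
  jaw: 0

```text
clock: 1.6
position: [0.5802, -0.2347, 0.2491]
ee_rot: [[0.935, 0.354, -0.001], [0.354, -0.935, 0.0], [-0.001, -0.001, -1.0]]
contact_force: [0.0, -0.9, -0.5]
gripper_width: 0.0005
grasp_force: 0.0
```

Run:
```python
from h import *
p,R=pose(); save(read_camera("wrist"),"pics/w1.png"); np.savez("w1.npz",p=p,R=R); print(p.round(4),R.round(3).tolist())
im=cv2.imread("pics/w1.png")[0:384,0:512]; cv2.imwrite("pics/w1b.png",cv2.resize(im,(800,600),interpolation=cv2.INTER_CUBIC))
```

```text
[ 0.5802 -0.2347  0.2491] [[0.935, 0.354, -0.001], [0.354, -0.935, 0.0], [-0.001, -0.001, -1.0]]
```

View pics/w1b.png

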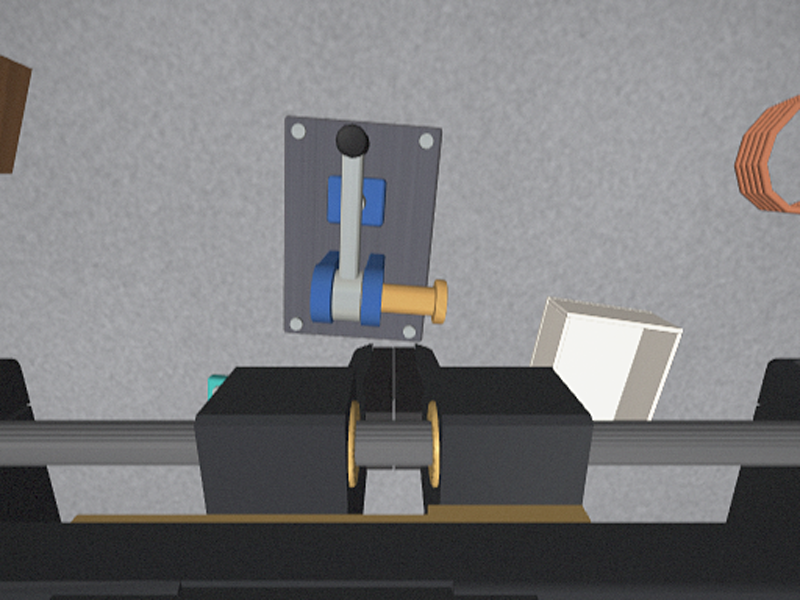

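Wrist view (800×600 scale): the base plate corners are (285,116), (441,128), (421,341), (284,332), and the pin head spans (434–447, 280–323). The lugs' tops are around (323,285) and (373,285). Now fitting the press pose.

```bash
cat >> h.py <<'E'
from scipy.optimize import least_squares
def rz(a): return np.array([[np.cos(a),-np.sin(a),0],[np.sin(a),np.cos(a),0],[0,0,1]])
E
python3 - <<'E'
from h import *
f=np.load("w1.npz");ps=(f["p"],f["R"]);s=0.64
uv=np.array([(285,116),(441,128),(421,341),(284,332)])*s
W=np.array([ray("wrist",u,.012,ps) for u in uv]);print(W.round(4),[np.linalg.norm(W[i]-W[i-1]).round(4) for i in range(4)])
M=np.array([(.13,.065,.012),(.13,-.065,.012),(-.06,-.065,.012),(-.06,.065,.012)])
T=lambda q,X:np.atleast_2d(X)@rz(q[2]).T+[q[0],q[1],0]
r=least_squares(lambda q:(proj("wrist",T(q,M),ps)-uv).ravel(),[.57,-.2,.25]);q=r.x;print("press",q.round(4),np.degrees(q[2]),r.fun.round(1))
np.save("press.npy",q)
tc=np.array([(57,92),(212,45),(278,268),(120,305)])/5+[262,155]
print("top resid",(proj("top",T(q,M))-tc).round(1))
for o in(.026,.033,.04):
  print(o,(proj("wrist",T(q,[[0,-.025-.008-o,.075+.017],[0,-.033-o,.075],[.017,-.033-o,.075],[-.017,-.033-o,.075]]),ps)/s).round(0).tolist())
print("lug",(proj("wrist",T(q,[[0,.025,.097],[0,.011,.097],[0,-.025,.097],[0,-.011,.097]]),ps)/s).round(0).tolist())
print("hole",T(q,[0,.045,.075]),"head face axis",T(q,[0,-.033,.075]),"dir x,y",rz(q[2])[:,:2].T.round(3))
# stand / clip from top+scene
print([ray("top",u,.065).round(4) for u in ((203.75,177.1),(220.25,178.1))],ray("top",(190+162/8,165+184/8),.099).round(4))
E
```

```text
[[ 0.6581 -0.1125  0.012 ]
 [ 0.6946 -0.2346  0.012 ]
 [ 0.5151 -0.2886  0.012 ]
 [ 0.4782 -0.1657  0.012 ]] [np.float64(0.1876), np.float64(0.1274), np.float64(0.1874), np.float64(0.1283)]
press [ 0.5526 -0.2105  0.2902] 16.62763726813245 [-1.  -0.8  1.1 -0.6  0.5  1.2 -0.6  1. ]
top resid [[-0.7 -2. ]
 [-0.3 -1.4]
 [ 0.6 -0.4]
 [ 0.3  1.2]]
0.026 [[428.0, 307.0], [426.0, 300.0], [429.0, 279.0], [424.0, 322.0]]
0.033 [[438.0, 308.0], [436.0, 301.0], [438.0, 279.0], [433.0, 322.0]]
0.04 [[448.0, 308.0], [445.0, 302.0], [447.0, 280.0], [442.0, 323.0]]
lug [[310.0, 301.0], [330.0, 303.0], [381.0, 306.0], [361.0, 305.0]]
hole [[ 0.53973251 -0.16738386  0.075     ]] head face axis [[ 0.56205226 -0.24212226  0.075     ]] dir x,y [[ 0.958  0.286  0.   ]
 [-0.286  0.958  0.   ]]
[array([0.6204, 0.1559, 0.065 ]), array([0.6174, 0.0924, 0.065 ])] [0.572  0.1268 0.099 ]
```

Call:
servo_tool:
  targets:
    - [-7, 30, 0, 0, 0, 4.1]
    - [-7, 30, 20, 0, 0, 0]
    - [-5, 27, 30, 0, 0, 0]
    - [0, 0, 40, 0, 0, 0]
    - [0, 0, 40, 0, 0, 0]
    - [0, 0, 30, 0, 0, 0]
    - [0, 0, 13, 0, 0, 0]
    - [0, 0, 0, 0, 0, 0]

```text
clock: 2.65
position: [0.5886, -0.3237, 0.0763]
ee_rot: [[0.958, 0.285, -0.001], [0.285, -0.958, 0.001], [-0.001, -0.001, -1.0]]
contact_force: [-0.9, 0.6, 0.3]
gripper_width: 0.0003
grasp_force: 0.0
```

Call:
servo_tool:
  targets:
    - [0, -12, 0, 0, 0, 0]
    - [0, -8, 0, 0, 0, 0]
    - [0, -5, 0, 0, 0, 0]
    - [0, -5, 0, 0, 0, 0]
    - [0, -5, 0, 0, 0, 0]
    - [0, 0, 0, 0, 0, 0]

```text
clock: 3.4
position: [0.5798, -0.29, 0.0771]
ee_rot: [[0.958, 0.286, 0.001], [0.286, -0.958, -0.001], [0.001, 0.001, -1.0]]
contact_force: [1.4, -1.8, 1.0]
gripper_width: 0.0004
grasp_force: 1.1
```

Call:
servo_tool:
  targets:
    - [0, -5, 0, 0, 0, 0]
    - [0, -5, 0, 0, 0, 0]
    - [0, -5, 0, 0, 0, 0]
    - [0, -5, 0, 0, 0, 0]
    - [0, -3, 0, 0, 0, 0]
    - [0, -2, 0, 0, 0, 0]

```text
clock: 4.15
position: [0.5729, -0.2665, 0.0772]
ee_rot: [[0.958, 0.286, 0.001], [0.286, -0.958, -0.001], [0.001, 0.002, -1.0]]
contact_force: [1.9, -4.3, 0.1]
gripper_width: 0.0005
grasp_force: 2.5
```

Call:
servo_tool:
  targets:
    - [0, -2, 0, 0, 0, 0]
    - [0, -2, 0, 0, 0, 0]
    - [0, -1, 0, 0, 0, 0]

```text
clock: 4.53
position: [0.5714, -0.2617, 0.0772]
ee_rot: [[0.958, 0.286, 0.001], [0.286, -0.958, -0.001], [0.001, 0.002, -1.0]]
contact_force: [3.0, -4.1, -0.1]
gripper_width: 0.0002
grasp_force: 2.5
```

Call:
servo_tool:
  targets:
    - [0, -1, 0, 0, 0, 0]
    - [0, -1, 0, 0, 0, 0]
    - [0, -1, 0, 0, 0, 0]

```text
clock: 4.9
position: [0.5706, -0.2589, 0.0771]
ee_rot: [[0.958, 0.286, 0.001], [0.286, -0.958, -0.001], [0.001, 0.002, -1.0]]
contact_force: [2.4, -4.9, -0.3]
gripper_width: 0.0003
grasp_force: 2.5
```

Call:
servo_tool:
  targets:
    - [0, -0.7, 0, 0, 0, 0]
    - [0, -0.7, 0, 0, 0, 0]

```text
clock: 5.15
position: [0.5702, -0.2575, 0.0771]
ee_rot: [[0.958, 0.286, 0.001], [0.286, -0.958, -0.001], [0.001, 0.002, -1.0]]
contact_force: [2.9, -5.1, 0.5]
gripper_width: 0.0006
grasp_force: 2.5
```

Call:
servo_tool:
  targets:
    - [0, -0.7, 0, 0, 0, 0]
    - [0, -0.7, 0, 0, 0, 0]

```text
clock: 5.4
position: [0.5698, -0.2562, 0.0771]
ee_rot: [[0.958, 0.286, 0.001], [0.286, -0.958, -0.001], [0.001, 0.002, -1.0]]
contact_force: [2.6, -4.3, -0.1]
gripper_width: 0.0003
grasp_force: 2.5
```

Call:
servo_tool:
  targets:
    - [0, -0.7, 0, 0, 0, 0]
    - [0, -0.7, 0, 0, 0, 0]

```text
clock: 5.65
position: [0.5693, -0.2548, 0.0771]
ee_rot: [[0.958, 0.286, 0.001], [0.286, -0.958, -0.001], [0.001, 0.001, -1.0]]
contact_force: [2.0, -3.3, -0.3]
gripper_width: 0.0003
grasp_force: 2.5
```

Call:
servo_tool:
  targets:
    - [0, -0.7, 0, 0, 0, 0]
    - [0, -0.7, 0, 0, 0, 0]

```text
clock: 5.9
position: [0.5692, -0.2543, 0.0772]
ee_rot: [[0.958, 0.286, 0.002], [0.286, -0.958, -0.003], [0.001, 0.003, -1.0]]
contact_force: [3.3, -9.1, -2.2]
gripper_width: 0.0004
grasp_force: 4.5
```

Call:
servo_tool:
  targets:
    - [0, -0.7, 0, 0, 0, 0]
    - [0, -0.7, 0, 0, 0, 0]

```text
clock: 6.15
position: [0.5692, -0.2542, 0.0773]
ee_rot: [[0.958, 0.286, 0.003], [0.286, -0.958, -0.005], [0.002, 0.006, -1.0]]
contact_force: [4.1, -13.9, -4.9]
gripper_width: 0.0002
grasp_force: 6.7
```

Pin is home: the force rose to 14 N with no further travel. Backing off and looking at the hole from above.

Call:
servo_tool:
  targets:
    - [0, 3, 0, 0, 0, 0]
    - [0, 14, 0, 0, 0, 0]
    - [0, 0, -33, 0, 0, 0]
    - [0, 0, -35, 0, 0, 0]
    - [-20, 0, 0, 0, 0, 0]
    - [-20, -25, 0, 0, 0, 0]
    - [-20, -40, 0, 0, 0, 0]
    - [-13, -40, 0, 0, 0, 0]
    - [0, -4, 5, 0, 0, 0]
    - [0, 0, 0, 0, 0, 0]
    - [0, 0, 0, 0, 0, 0]

```text
clock: 7.52
position: [0.4726, -0.1852, 0.1399]
ee_rot: [[0.958, 0.286, 0.001], [0.286, -0.958, -0.0], [0.0, 0.001, -1.0]]
contact_force: [-0.1, 0.9, -0.2]
gripper_width: 0.0001
grasp_force: 0.0
```

Run:
```python
from h import *
p,R=pose(); im=read_camera("wrist"); save(im,"pics/w2.png"); np.savez("w2.npz",p=p,R=R); print(p.round(4),R.round(3).tolist())
q=np.load("press.npy"); T=lambda X:np.atleast_2d(X)@rz(q[2]).T+[q[0],q[1],0]
uv=proj("wrist",T([[0,.045,.075],[0,.057,.075],[0,-.033,.075]]),(p,R)); print(uv.round(1).tolist())
u,v=uv[0].astype(int); u0=u-100;v0=max(0,v-75); print(u0,v0)
save(cv2.resize(im[v0:v0+150,u0:u0+200],(800,600),interpolation=cv2.INTER_CUBIC),"pics/w2b.png")
```

```text
[ 0.4726 -0.1852  0.1399] [[0.958, 0.286, 0.001], [0.286, -0.958, -0.0], [0.0, 0.001, -1.0]]
[[252.7, 113.6], [235.8, 113.6], [362.8, 113.5]]
152 38
```

View pics/w2b.png

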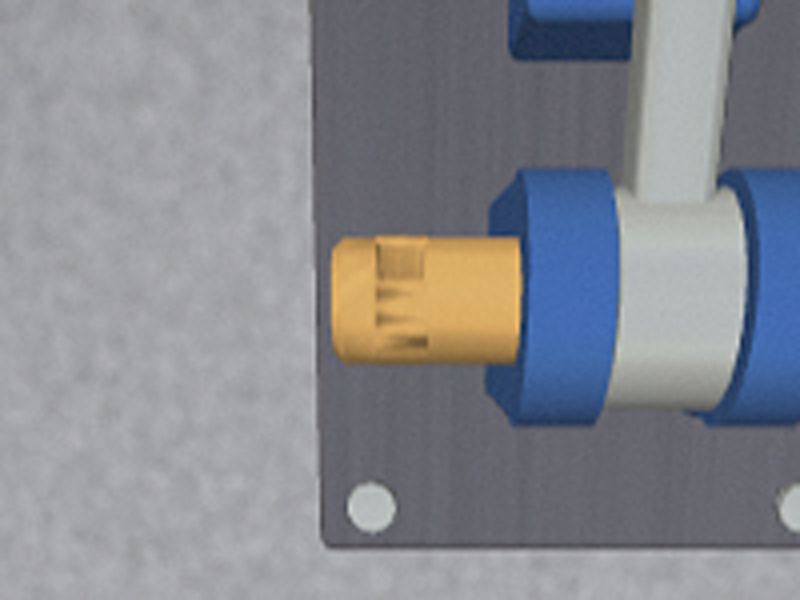

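The picture shows the pin end with the hole column at crop x≈401 (u=252.4) and the pin axis at v≈113. The press-fit prediction was (252.7, 113.6), which agrees. The mouth is centred at crop row 258, so it sits about +7 mm in x (lean ≈0.7 rad). Next, the stand.

Call:
servo_tool:
  targets:
    - [10, -12, -30, 0, 0, 0]
    - [33, -41, -30, 0, 0, 0]
    - [33, -41, 0, 0, 0, 0]
    - [33, -41, 0, 0, 0, 0]
    - [33, -41, 0, 0, 0, 0]
    - [23, -27, 0, 0, 0, 0]
    - [0, 0, 0, 0, 0, -10.1]
    - [0, 0, 0, 0, 0, -10.1]
    - [0, 0, 0, 0, 0, -10.1]
    - [0, 0, 0, 0, 0, -10.1]
    - [0, 0, 0, 0, 0, -10.1]
    - [0, 0, 0, 0, 0, -10.1]
    - [0, 0, 0, 0, 0, -10.1]
    - [0, 0, 0, 0, 0, 0]
    - [0, 0, 0, 0, 0, 0]
  jaw: 60

```text
clock: 9.45
position: [0.5722, 0.0574, 0.1996]
ee_rot: [[0.05, 0.999, -0.0], [0.999, -0.05, 0.0], [0.0, -0.0, -1.0]]
contact_force: [0.1, -0.6, 0.4]
gripper_width: 0.0601
grasp_force: 0.0
```

Run:
```python
from h import *
p,R=pose(); im=read_camera("wrist"); save(im,"pics/w3.png"); np.savez("w3.npz",p=p,R=R); print(p.round(4),R.round(3).tolist())
uv=proj("wrist",[[.572,.127,.099]],(p,R)); print(uv.round(1).tolist())
u,v=uv[0].astype(int); u0=u-100;v0=max(0,v-75); print(u0,v0)
save(cv2.resize(im[v0:v0+150,u0:u0+200],(800,600),interpolation=cv2.INTER_CUBIC),"pics/w3b.png")
```

```text
[0.5722 0.0574 0.1996] [[0.05, 0.999, -0.0], [0.999, -0.05, 0.0], [0.0, -0.0, -1.0]]
[[246.1, 111.3]]
146 36
```

View pics/w3b.png

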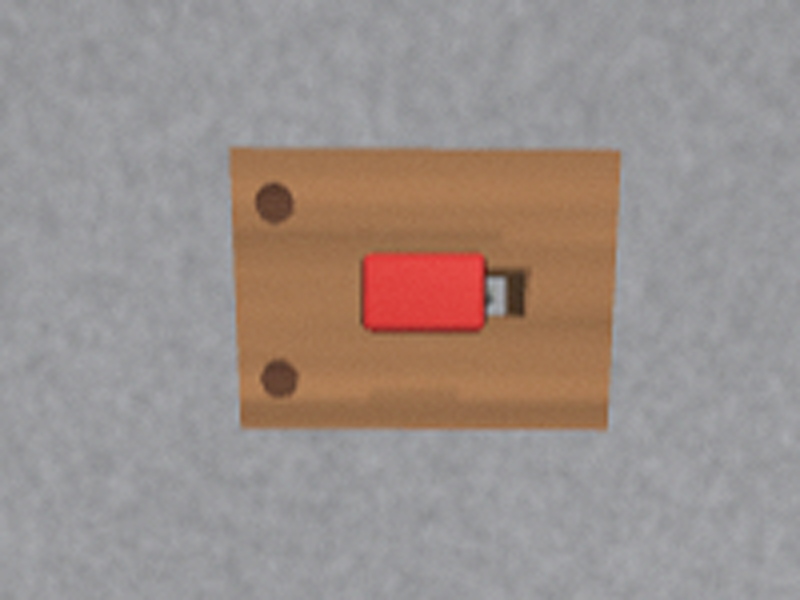

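The grip's top face spans crop (362–486, 254–330) with edges parallel to the image. Its centre is (424.5, 292), and the bow wire is on the right (tool +y, world +x).

Run:
```python
from h import *
f=np.load("w3.npz");ps=(f["p"],f["R"]);c=lambda a,b:np.array([146+a/4,36+b/4])
for a in((362,254),(486,254),(364,330),(484,330),(424.5,292)):
  X=ray("wrist",c(*a),.099,ps); print(a,X.round(4),((X-ps[0])@ps[1]*1000).round(1))
```

```text
(362, 254) [0.5646 0.1367 0.099 ] [ 78.9 -11.5 100.6]
(486, 254) [0.5901 0.1354 0.099 ] [ 78.9  14.  100.6]
(364, 330) [0.564  0.1216 0.099 ] [ 63.7 -11.3 100.6]
(484, 330) [0.5892 0.1203 0.099 ] [ 63.7  13.9 100.6]
(424.5, 292) [0.5771 0.1286 0.099 ] [ 71.4   1.4 100.6]
```

Call:
servo_tool:
  targets:
    - [36, 1, 0, 0, 0, 0]
    - [35.4, 0.4, 0, 0, 0, 0]
    - [0, 0, 40, 0, 0, 0]
    - [0, 0, 40, 0, 0, 0]
    - [0, 0, 25, 0, 0, 0]
    - [0, 0, 10, 0, 0, 0]
    - [0, 0, 5.6, 0, 0, 0]
    - [0, 0, 0, 0, 0, 0]

```text
clock: 10.5
position: [0.5771, 0.1288, 0.0798]
ee_rot: [[0.047, 0.999, 0.001], [0.999, -0.047, 0.0], [0.0, 0.001, -1.0]]
contact_force: [-0.4, -0.3, -0.2]
gripper_width: 0.0599
grasp_force: 0.0
```

Call:
servo_tool:
  targets:
    - [0, 0, 0, 0, 0, 0]
    - [0, 0, 0, 0, 0, 0]
    - [0, 0, 0, 0, 0, 0]
    - [0, 0, 0, 0, 0, 0]
    - [0, 0, 0, 0, 0, 0]
    - [0, 0, 0, 0, 0, 0]
  jaw: 0
  newtons: 30

```text
clock: 11.25
position: [0.5767, 0.1288, 0.0794]
ee_rot: [[0.047, 0.999, 0.0], [0.999, -0.047, -0.0], [-0.0, 0.0, -1.0]]
contact_force: [-0.4, 0.3, 3.4]
gripper_width: 0.0258
grasp_force: 29.7
```

Call:
servo_tool:
  targets:
    - [0, 0, -10, 0, 0, 0]
    - [0, 0, -30, 0, 0, 0]
    - [0, 0, -35, 0, 0, 0]
    - [0, 0, -25, 0, 0, 0]
    - [0, 0, 0, 0, 0, -6]
    - [0, 0, 0, 0, 0, -7.3]
    - [0, 0, 0, 0, 0, -6]
    - [-25, -10, 0, 0, 0, 0]
    - [-40, -17, 0, 0, 0, 0]
    - [-50, -21, 0, 0, 0, 0]
    - [-50, -21, 0, 0, 0, 0]
    - [-50, -21, 0, 0, 0, 0]
    - [-35, -14, 0, 0, 0, 0]
    - [-23, -9.5, 0, 0, 0, 0]
    - [0, 0, 0, 0, 0, 0]
    - [0, 0, 0, 0, 0, 0]

```text
clock: 13.25
position: [0.5459, -0.1646, 0.1792]
ee_rot: [[-0.286, 0.958, -0.0], [0.958, 0.286, 0.001], [0.001, 0.0, -1.0]]
contact_force: [-0.2, 0.2, -1.2]
gripper_width: 0.0255
grasp_force: 29.7
```

Run:
```python
from h import *
p,R=pose(); im=read_camera("wrist"); save(im,"pics/w4.png"); np.savez("w4.npz",p=p,R=R); print(p.round(4),R.round(3).tolist())
q=np.load("press.npy"); T=lambda X:np.atleast_2d(X)@rz(q[2]).T+[q[0],q[1],0]
X=T([[0,.045,.075],[.007,.045,.0834],[0,.057,.075],[0,.057,.086],[.011,.057,.075],[-.011,.057,.075]]); uv=proj("wrist",X,(p,R)); print(uv.round(1).tolist())
print("mouth in tool",((X[1]-p)@R*1000).round(1))
tip=p+R@[0,0,.0624]; print("tip",tip.round(4),proj("wrist",tip,(p,R)))
u0,v0=150,120
save(cv2.resize(im[v0:v0+150,u0:u0+200],(800,600),interpolation=cv2.INTER_CUBIC),"pics/w4b.png")
```

```text
[ 0.5459 -0.1646  0.1792] [[-0.286, 0.958, -0.0], [0.958, 0.286, 0.001], [0.001, 0.0, -1.0]]
[[243.7, 191.1], [251.3, 193.7], [243.6, 178.3], [243.2, 181.3], [255.8, 178.3], [231.4, 178.3]]
mouth in tool [-1.   0.3 95.8]
tip [ 0.5459 -0.1645  0.1168] [[250.9387981 205.0822292]]
```

View pics/w4b.png

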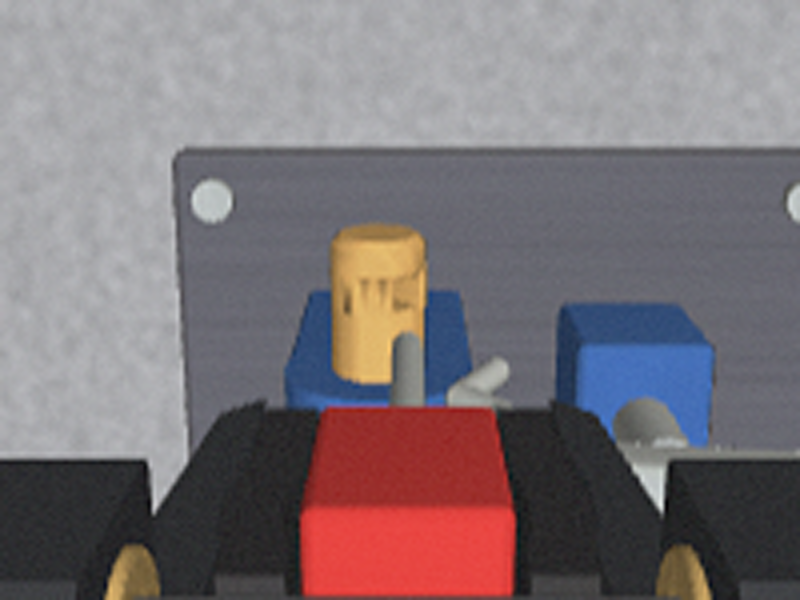

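Leg tip at crop (407,338), so u=251.8, v≈204 (predicted 250.9, 205). The pin spans crop x 331–426 and the hole mouth is at about (403,293). I'll use the grip's visible edges (rows 408 and 507) to find where the clip sits in the jaws.

Run:
```python
from h import *
f=np.load("w4.npz");p,R=f["p"],f["R"];q=np.load("press.npy")
ob=lambda u,v:np.array([150+u/4,120+v/4])
pr=lambda X:proj("wrist",p+np.array(X)@R.T,(p,R))
# unknown clip offset in tool: dx,dy,dz ; grip +x face corners
M=np.array([[8,-13,0],[8,13,0],[8,-13,-34],[8,13,-34]])/1e3
uv=np.array([ob(322,408),ob(497,408),ob(302,507),ob(514,507)])
r=least_squares(lambda d:(pr(M+[d[0],d[1],d[2]])-uv).ravel(),[0,0,.0144]);d=r.x
print("clip origin in tool mm",(d*1e3).round(2),r.fun.round(1))
for rad in(2,3): print("leg far edge",rad,pr([[d[0]+rad/1e3,d[1],d[2]+.048]]).round(1),"obs",ob(407,333))
# press pose in same image: pin end silhouette top row / side cols
T=lambda X:np.atleast_2d(X)@rz(q[2]).T+[q[0],q[1],0]
a=np.linspace(0,2*np.pi,60)
E=proj("wrist",T(np.c_[11e-3*np.cos(a),0*a+.057,.075+11e-3*np.sin(a)]),(p,R)); print("pin end u",E[:,0].min(),E[:,0].max(),"v min",E[:,1].min(),"obs",ob(331,225),ob(426,225))
print("base +y edge & bolt", proj("wrist",T([[-.06,.065,.012],[.06,.065,.012]]),(p,R)).round(1).tolist(),"obs",ob(178,150),ob(650,150))
L=proj("wrist",T([[-.01,.025,.097],[.01,.025,.097]]),(p,R)); print("lug top outer edge",L.round(1).tolist(),"obs",ob(330,402))
for x in(5,6,6.5,7,7.5): print(x,proj("wrist",T([x/1e3,.045,.075+np.sqrt(121-x*x)/1e3]),(p,R)).round(1),"obs",ob(403,293))
```

```text
clip origin in tool mm [-3.84  0.8  20.63] [ 0.5 -0.9 -1.1 -1.   0.5  0.8 -0.   0.8]
leg far edge 2 [[252.  204.7]] obs [251.75 203.25]
leg far edge 3 [[252.  203.5]] obs [251.75 203.25]
pin end u 231.40258618273714 255.753054565314 v min 175.59684778190493 obs [232.75 176.25] [256.5  176.25]
base +y edge & bolt [[191.5, 158.2], [298.7, 158.1]] obs [194.5 157.5] [312.5 157.5]
lug top outer edge [[231.5, 220.6], [254.8, 220.6]] obs [232.5 220.5]
5 [[249.1 194.2]] obs [250.75 193.25]
6 [[250.2 194. ]] obs [250.75 193.25]
6.5 [[250.8 193.9]] obs [250.75 193.25]
7 [[251.3 193.7]] obs [250.75 193.25]
7.5 [[251.9 193.6]] obs [250.75 193.25]
```

Call:
servo_tool:
  targets:
    - [0.7, 0, 8, 0, 0, 0]
    - [0, 0, 8, 0, 0, 0]
    - [0, 0, 6, 0, 0, 0]
    - [0, 0, 3, 0, 0, 0]
    - [0, 0, 0, 0, 0, 0]
    - [0, 0, 0, 0, 0, 0]

```text
clock: 14.05
position: [0.5459, -0.1647, 0.1543]
ee_rot: [[-0.286, 0.958, 0.0], [0.958, 0.286, -0.0], [-0.0, 0.0, -1.0]]
contact_force: [0.6, 0.4, 0.3]
gripper_width: 0.0255
grasp_force: 29.7
```

Run:
```python
from h import *
p,R=pose(); im=read_camera("wrist"); save(im,"pics/w5.png"); np.savez("w5.npz",p=p,R=R); print(p.round(4))
q=np.load("press.npy"); T=lambda X:np.atleast_2d(X)@rz(q[2]).T+[q[0],q[1],0]
X=T([[0,.045,.075],[.0065,.045,.0838],[0,.057,.075]]); print(proj("wrist",X,(p,R)).round(1).tolist(), proj("wrist",p+R@[.003,0,.0624],(p,R)).round(1))
u0,v0=212,160
save(cv2.resize(im[v0:v0+75,u0:u0+100],(800,600),interpolation=cv2.INTER_CUBIC),"pics/w5b.png")
```

```text
[ 0.5459 -0.1647  0.1543]
[[242.9, 199.3], [250.7, 202.7], [242.8, 185.3]] [[250.9 201.4]]
```

View pics/w5b.png

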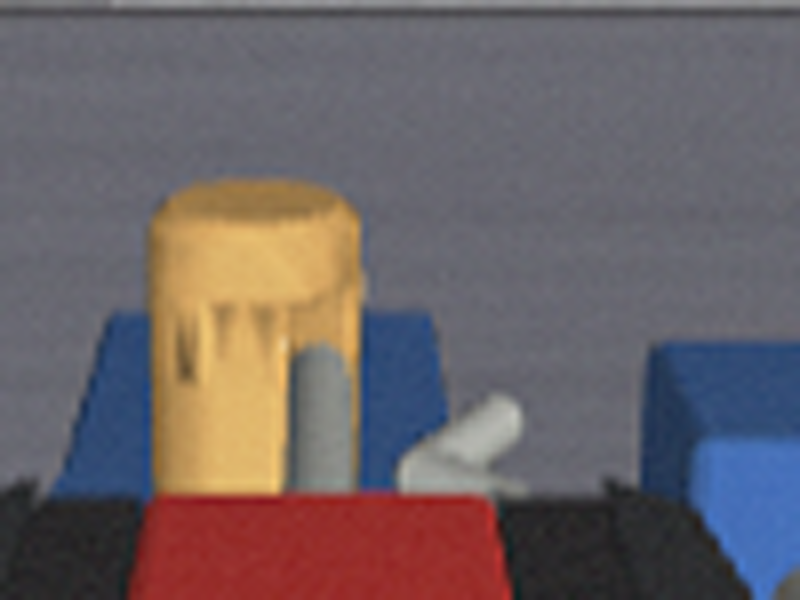

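Run:
```python
from h import *
p,R=pose(); c=camera_model("wrist"); print(np.array(c["T_tool_cam"]).round(4).tolist(),np.array(c["K"]).round(2).tolist()); print(R.round(4).tolist(), np.linalg.norm(R,axis=0))
T=np.array(c["T_tool_cam"]);print((T[:3,:3].T@T[:3,:3]).round(3).tolist())
Y=T[:3,:3].T@(np.array([.003,0,.0624])-T[:3,3]);print(Y, c["K"]@Y/Y[2])
```

```text
[[-0.0005, -0.962, -0.2729, 0.0689], [1.0, -0.0005, -0.0001, 0.0005], [0.0, -0.2729, 0.962, -0.1353], [0.0, 0.0, 0.0, 1.0]] [[272.25, 0.0, 251.5], [0.0, 272.25, 189.02], [0.0, 0.0, 1.0]]
[[-0.2861, 0.9582, 0.0005], [0.9582, 0.2861, -0.0002], [-0.0004, 0.0004, -1.0]] [1. 1. 1.]
[[1.0, 0.0, -0.0], [0.0, 1.0, -0.0], [-0.0, -0.0, 1.0]]
[-0.0004326   0.0094439   0.20819649] [250.93324876 201.37189995   1.        ]
```

The leg's left edge is 0.4 mm from the mouth's left edge, so x is good. The projected tip row is 203.4 against the hole centre row of 202.9, so I shift tool x +0.4 mm and feel downward.

Call:
servo_tool:
  targets:
    - [0.4, 0, 3, 0, 0, 0]
    - [0, 0, 2, 0, 0, 0]
    - [0, 0, 1, 0, 0, 0]
    - [0, 0, 1, 0, 0, 0]
    - [0, 0, 0, 0, 0, 0]

```text
clock: 14.72
position: [0.5456, -0.1642, 0.147]
ee_rot: [[-0.286, 0.958, -0.0], [0.958, 0.286, 0.0], [0.0, -0.0, -1.0]]
contact_force: [-0.3, 0.2, -0.3]
gripper_width: 0.0259
grasp_force: 29.7
```

Call:
servo_tool:
  targets:
    - [0, 0, 0.7, 0, 0, 0]
    - [0, 0, 0.7, 0, 0, 0]

```text
clock: 14.98
position: [0.5457, -0.1642, 0.1457]
ee_rot: [[-0.286, 0.958, 0.0], [0.958, 0.286, -0.0], [-0.0, 0.0, -1.0]]
contact_force: [-0.3, 0.3, -0.0]
gripper_width: 0.0258
grasp_force: 29.7
```

Call:
servo_tool:
  targets:
    - [0, 0, 0.7, 0, 0, 0]
    - [0, 0, 0.7, 0, 0, 0]

```text
clock: 15.22
position: [0.5456, -0.1642, 0.1443]
ee_rot: [[-0.286, 0.958, 0.0], [0.958, 0.286, -0.0], [-0.0, 0.0, -1.0]]
contact_force: [0.1, 0.3, -0.8]
gripper_width: 0.0257
grasp_force: 29.7
```

Call:
servo_tool:
  targets:
    - [0, 0, 0.7, 0, 0, 0]
    - [0, 0, 0.7, 0, 0, 0]

```text
clock: 15.48
position: [0.5456, -0.1641, 0.1428]
ee_rot: [[-0.286, 0.958, -0.0], [0.958, 0.286, 0.0], [0.0, -0.0, -1.0]]
contact_force: [0.9, -0.0, 1.1]
gripper_width: 0.0259
grasp_force: 29.7
```

Call:
servo_tool:
  targets:
    - [0, 0, 0.7, 0, 0, 0]
    - [0, 0, 0.7, 0, 0, 0]

```text
clock: 15.72
position: [0.5456, -0.1642, 0.1415]
ee_rot: [[-0.286, 0.958, 0.0], [0.958, 0.286, 0.0], [0.0, 0.0, -1.0]]
contact_force: [-0.4, 0.5, -0.2]
gripper_width: 0.0255
grasp_force: 29.7
```

Call:
servo_tool:
  targets:
    - [0, 0, 0.7, 0, 0, 0]
    - [0, 0, 0.7, 0, 0, 0]

```text
clock: 15.98
position: [0.5457, -0.1642, 0.1403]
ee_rot: [[-0.286, 0.958, 0.0], [0.958, 0.286, -0.0], [-0.0, 0.0, -1.0]]
contact_force: [-1.0, 0.1, 2.8]
gripper_width: 0.0257
grasp_force: 29.7
```

Call:
servo_tool:
  targets:
    - [0, 0, 0.7, 0, 0, 0]
    - [0, 0, 0.7, 0, 0, 0]

```text
clock: 16.23
position: [0.5457, -0.1644, 0.1393]
ee_rot: [[-0.286, 0.958, 0.0], [0.958, 0.286, -0.001], [-0.001, 0.0, -1.0]]
contact_force: [-2.4, -0.8, 6.0]
gripper_width: 0.0256
grasp_force: 29.7
```

Contact at the hole's +x wall (fz 6 N, fx −2.4 N), with the tip well inside the mouth. Easing up a little, then moving −x (tool −y) to roll the pin upright.

Call:
servo_tool:
  targets:
    - [0, 0, -1, 0, 0, 0]
    - [0, -1, 0, 0, 0, 0]
    - [0, -1, 0, 0, 0, 0]
    - [0, 0, 0, 0, 0, 0]

```text
clock: 16.73
position: [0.5443, -0.1646, 0.1399]
ee_rot: [[-0.286, 0.958, 0.002], [0.958, 0.286, 0.0], [-0.0, 0.002, -1.0]]
contact_force: [3.4, 0.6, -0.3]
gripper_width: 0.026
grasp_force: 29.7
```

Call:
servo_tool:
  targets:
    - [0, -1, 0, 0, 0, 0]
    - [0, -1, 0, 0, 0, 0]

```text
clock: 16.98
position: [0.5431, -0.165, 0.1401]
ee_rot: [[-0.286, 0.958, 0.003], [0.958, 0.286, 0.0], [-0.001, 0.003, -1.0]]
contact_force: [7.1, 3.0, -0.7]
gripper_width: 0.0258
grasp_force: 29.7
```

Call:
servo_tool:
  targets:
    - [0, -1, 0, 0, 0, 0]
    - [0, -1, 0, 0, 0, 0]

```text
clock: 17.23
position: [0.5414, -0.1656, 0.1403]
ee_rot: [[-0.286, 0.958, 0.004], [0.958, 0.286, 0.0], [-0.001, 0.004, -1.0]]
contact_force: [6.5, 3.0, -0.7]
gripper_width: 0.0257
grasp_force: 29.7
```

Call:
servo_tool:
  targets:
    - [0, -1, 0, 0, 0, 0]
    - [0, -1, 0, 0, 0, 0]
    - [0, 0, 0, 0, 0, 0]

```text
clock: 17.6
position: [0.5396, -0.1662, 0.1403]
ee_rot: [[-0.286, 0.958, 0.004], [0.958, 0.286, 0.0], [-0.001, 0.004, -1.0]]
contact_force: [6.7, 2.4, -1.1]
gripper_width: 0.0259
grasp_force: 29.7
```

Call:
servo_tool:
  targets:
    - [0, 0, 0.8, 0, 0, 0]
    - [0, 0, 0.8, 0, 0, 0]

```text
clock: 17.85
position: [0.5397, -0.1664, 0.1393]
ee_rot: [[-0.286, 0.958, 0.004], [0.958, 0.286, -0.0], [-0.002, 0.004, -1.0]]
contact_force: [6.0, 2.1, 1.9]
gripper_width: 0.0258
grasp_force: 29.7
```

Call:
servo_tool:
  targets:
    - [0, 0, 0.8, 0, 0, 0]
    - [0, 0, 0.8, 0, 0, 0]

```text
clock: 18.1
position: [0.5398, -0.1665, 0.1377]
ee_rot: [[-0.286, 0.958, 0.004], [0.958, 0.286, -0.001], [-0.002, 0.004, -1.0]]
contact_force: [6.8, 1.5, 2.7]
gripper_width: 0.026
grasp_force: 29.7
```

Call:
servo_tool:
  targets:
    - [0, 0, 1, 0, 0, 0]
    - [0, 0, 1, 0, 0, 0]

```text
clock: 18.35
position: [0.5398, -0.1666, 0.1357]
ee_rot: [[-0.286, 0.958, 0.004], [0.958, 0.286, -0.001], [-0.002, 0.004, -1.0]]
contact_force: [6.3, 2.0, 2.8]
gripper_width: 0.0252
grasp_force: 29.7
```

Call:
servo_tool:
  targets:
    - [0, 0, 1, 0, 0, 0]
    - [0, 0, 1, 0, 0, 0]

```text
clock: 18.6
position: [0.5398, -0.1666, 0.1338]
ee_rot: [[-0.286, 0.958, 0.004], [0.958, 0.286, -0.001], [-0.002, 0.004, -1.0]]
contact_force: [5.1, 1.8, 3.8]
gripper_width: 0.0253
grasp_force: 29.7
```

Call:
servo_tool:
  targets:
    - [0, 0.3, 1, 0, 0, 0]
    - [0, 0.3, 1, 0, 0, 0]

```text
clock: 18.85
position: [0.5398, -0.1666, 0.1318]
ee_rot: [[-0.286, 0.958, 0.003], [0.958, 0.286, -0.001], [-0.002, 0.003, -1.0]]
contact_force: [2.5, 0.3, 6.7]
gripper_width: 0.0255
grasp_force: 29.7
```

Call:
servo_tool:
  targets:
    - [0, 0, 1, 0, 0, 0]
    - [0, 0, 1, 0, 0, 0]

```text
clock: 19.1
position: [0.5395, -0.1666, 0.1296]
ee_rot: [[-0.286, 0.958, 0.002], [0.958, 0.286, -0.001], [-0.002, 0.002, -1.0]]
contact_force: [3.2, 0.6, 5.0]
gripper_width: 0.0255
grasp_force: 29.7
```

Call:
servo_tool:
  targets:
    - [0, 0, 1, 0, 0, 0]
    - [0, 0, 1, 0, 0, 0]

```text
clock: 19.35
position: [0.5391, -0.1664, 0.1269]
ee_rot: [[-0.286, 0.958, 0.001], [0.958, 0.286, -0.0], [-0.001, 0.001, -1.0]]
contact_force: [4.7, 1.7, 3.9]
gripper_width: 0.0257
grasp_force: 29.7
```

Call:
servo_tool:
  targets:
    - [0, 0, 1.5, 0, 0, 0]
    - [0, 0, 1.5, 0, 0, 0]
    - [0, 0, 1.5, 0, 0, 0]

```text
clock: 19.73
position: [0.5389, -0.1661, 0.122]
ee_rot: [[-0.286, 0.958, 0.001], [0.958, 0.286, 0.0], [-0.0, 0.001, -1.0]]
contact_force: [5.2, 1.3, 3.1]
gripper_width: 0.026
grasp_force: 29.7
```

Call:
servo_tool:
  targets:
    - [0, 0, 1.5, 0, 0, 0]
    - [0, 0, 1.5, 0, 0, 0]
    - [0, 0, 1.5, 0, 0, 0]

```text
clock: 20.1
position: [0.5393, -0.1664, 0.1183]
ee_rot: [[-0.286, 0.958, 0.002], [0.958, 0.286, -0.0], [-0.001, 0.002, -1.0]]
contact_force: [3.5, 2.2, 9.3]
gripper_width: 0.0258
grasp_force: 29.9
```

Call:
servo_tool:
  targets:
    - [0, 0, 1.5, 0, 0, 0]
    - [0, 0, 1.5, 0, 0, 0]
    - [0, 0, 1.5, 0, 0, 0]

```text
clock: 20.48
position: [0.5395, -0.1667, 0.1139]
ee_rot: [[-0.286, 0.958, 0.002], [0.958, 0.286, -0.001], [-0.002, 0.002, -1.0]]
contact_force: [5.8, 0.9, 5.4]
gripper_width: 0.0257
grasp_force: 30.1
```

Call:
servo_tool:
  targets:
    - [0, 0, 1.5, 0, 0, 0]
    - [0, 0, 1.5, 0, 0, 0]
    - [0, 0, 1.5, 0, 0, 0]

```text
clock: 20.85
position: [0.5395, -0.1665, 0.109]
ee_rot: [[-0.286, 0.958, 0.002], [0.958, 0.286, -0.001], [-0.001, 0.002, -1.0]]
contact_force: [6.1, 0.8, 3.9]
gripper_width: 0.0258
grasp_force: 30.2
```

Call:
servo_tool:
  targets:
    - [0, 0, 1.2, 0, 0, 0]
    - [0, 0, 1.2, 0, 0, 0]
    - [0, 0, 1, 0, 0, 0]

```text
clock: 21.22
position: [0.5392, -0.166, 0.105]
ee_rot: [[-0.286, 0.958, 0.002], [0.958, 0.286, 0.0], [-0.0, 0.002, -1.0]]
contact_force: [6.6, 1.5, 1.7]
gripper_width: 0.026
grasp_force: 30.0
```

Call:
servo_tool:
  targets:
    - [0, 0, 1, 0, 0, 0]
    - [0, 0, 1, 0, 0, 0]

```text
clock: 21.48
position: [0.5391, -0.166, 0.1029]
ee_rot: [[-0.286, 0.958, 0.001], [0.958, 0.286, 0.0], [-0.0, 0.001, -1.0]]
contact_force: [5.4, 3.1, 1.4]
gripper_width: 0.0259
grasp_force: 29.9
```

Call:
servo_tool:
  targets:
    - [0, 0, 0.7, 0, 0, 0]
    - [0, 0, 0.7, 0, 0, 0]

```text
clock: 21.72
position: [0.5391, -0.166, 0.1015]
ee_rot: [[-0.286, 0.958, 0.001], [0.958, 0.286, 0.0], [0.0, 0.001, -1.0]]
contact_force: [6.2, 2.3, 2.4]
gripper_width: 0.0258
grasp_force: 29.8
```

Call:
servo_tool:
  targets:
    - [0, 0, 0.7, 0, 0, 0]
    - [0, 0, 0.7, 0, 0, 0]

```text
clock: 21.98
position: [0.539, -0.166, 0.1002]
ee_rot: [[-0.286, 0.958, 0.001], [0.958, 0.286, 0.0], [0.0, 0.001, -1.0]]
contact_force: [5.8, 1.5, 3.8]
gripper_width: 0.0256
grasp_force: 29.8
```

Call:
servo_tool:
  targets:
    - [0, 0, 0.7, 0, 0, 0]

```text
clock: 22.1
position: [0.5391, -0.1661, 0.1]
ee_rot: [[-0.286, 0.958, 0.001], [0.958, 0.286, 0.0], [-0.0, 0.001, -1.0]]
contact_force: [4.3, 2.5, 8.3]
gripper_width: 0.0255
grasp_force: 29.7
```

Call:
servo_tool:
  targets:
    - [0, 0, 0.6, 0, 0, 0]
    - [0, 0, 0.4, 0, 0, 0]
    - [0, 0, 0, 0, 0, 0]

```text
clock: 22.48
position: [0.5391, -0.1661, 0.0998]
ee_rot: [[-0.286, 0.958, 0.001], [0.958, 0.286, 0.0], [-0.0, 0.001, -1.0]]
contact_force: [2.3, 3.7, 12.1]
gripper_width: 0.0257
grasp_force: 29.7
```

Call:
servo_tool:
  targets:
    - [0, 0, -0.8, 0, 0, 0]
    - [0, 0.4, 0, 0, 0, 0]
    - [0, 0, 0, 0, 0, 0]

```text
clock: 22.85
position: [0.5391, -0.166, 0.0999]
ee_rot: [[-0.286, 0.958, 0.0], [0.958, 0.286, 0.0], [0.0, 0.0, -1.0]]
contact_force: [2.5, 1.8, 7.9]
gripper_width: 0.0257
grasp_force: 29.7
```

Run:
```python
from h import *
save(read_camera("scene"),"pics/s6.png"); p,R=pose(); w=read_camera("wrist"); save(w,"pics/w6.png")
im=cv2.imread("pics/s6.png")[135:210,175:275]; a=cv2.resize(im,(800,600),interpolation=cv2.INTER_CUBIC)
b=cv2.imread("pics/w6.png")
cv2.imwrite("pics/c6.png",np.hstack([cv2.resize(a,(400,300)),cv2.resize(b[120:270,150:350],(400,300),interpolation=cv2.INTER_CUBIC)]))
```

```text
(no output)
```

View pics/c6.png

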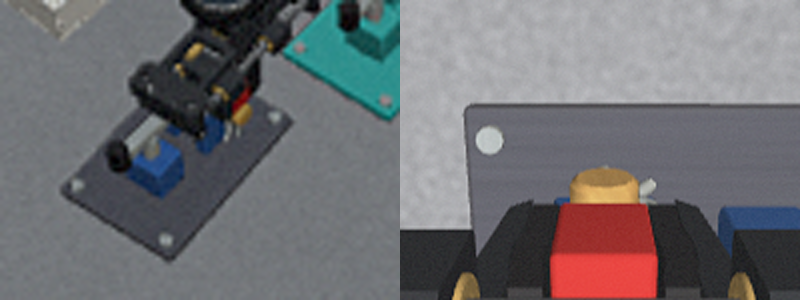

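The clip stopped hard at the expected height with 12 N, the grip is centred over the pin, and the bow tip is past the pin on the +x side. Releasing and rising.

Call:
servo_tool:
  targets:
    - [0, 0, 0, 0, 0, 0]
    - [0, 0, 0, 0, 0, 0]
    - [0, 0, 0, 0, 0, 0]
    - [0, 0, 0, 0, 0, 0]
    - [0, 0, -5, 0, 0, 0]
    - [0, 0, -20, 0, 0, 0]
    - [0, 0, -40, 0, 0, 0]
    - [0, 0, -40, 0, 0, 0]
    - [-50, 0, -20, 0, 0, 0]
    - [-50, 0, 0, 0, 0, 0]
    - [0, 0, 0, 0, 0, 0]
    - [0, 0, 0, 0, 0, 0]
  jaw: 50

```text
clock: 24.45
position: [0.567, -0.2614, 0.224]
ee_rot: [[-0.286, 0.958, -0.001], [0.958, 0.286, 0.001], [0.001, -0.001, -1.0]]
contact_force: [0.7, 0.7, -0.2]
gripper_width: 0.05
grasp_force: 0.0
```

Run:
```python
from h import *
p,R=pose(); w=read_camera("wrist"); save(w,"pics/w7.png"); save(read_camera("scene"),"pics/s7.png");save(read_camera("top"),"pics/t7.png")
q=np.load("press.npy"); T=lambda X:np.atleast_2d(X)@rz(q[2]).T+[q[0],q[1],0]
uv=proj("wrist",T([0,.0,.09]),(p,R))[0].astype(int); print(uv)
r=lambda f,u,v,k:cv2.resize(cv2.imread(f)[max(0,v):v+300//k,max(0,u):u+400//k],(400,300),interpolation=cv2.INTER_CUBIC)
cv2.imwrite("pics/c7.png",np.vstack([np.hstack([r("pics/w7.png",uv[0]-80,uv[1]-50,3)[:300],r("pics/s7.png",190,140,6)]),np.hstack([r("pics/t7.png",265,155,6),cv2.resize(cv2.imread("pics/t7.png"),(400,300))])]))
```

```text
[251 129]
```

View pics/c7.png

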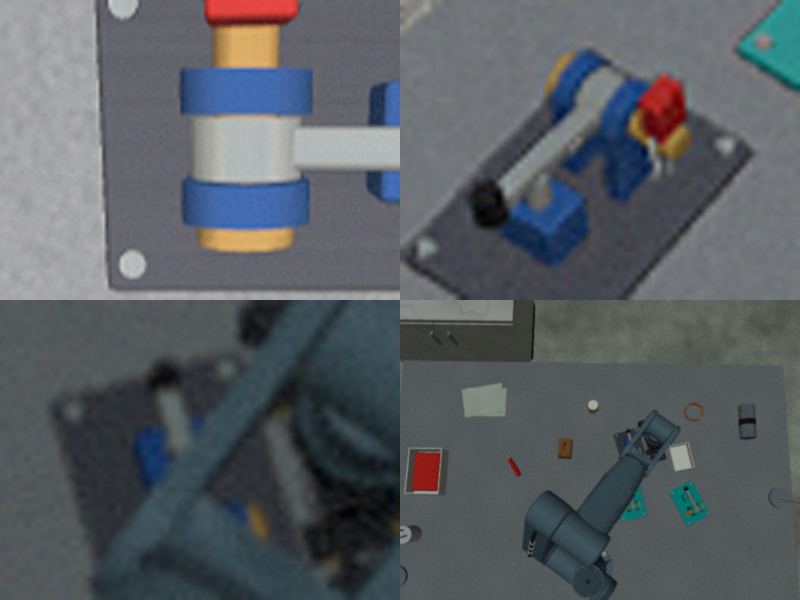

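The head sits flush on the lug. The cotter stands upright in the pin with its legs and bow showing below, and the jar, screwdriver and tub have not moved. Handing in.

```bash
python3 -c "
from workcell import *
print(job_done())"
```

```text
the job is handed in; nothing more can be done
None
```

The job is handed in at about 25 s of the 72 s allowed. The pin is home with its head on the lug, and the cotter is seated upright through the cross hole with its bow past the pin. It is released, and the jar, screwdriver and tub are where they were.

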